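# Load a filter into the illuminator's slider with filter tongs

## Task

Pick up the filter tongs from their rest and use them to take the green filter out of the storage tray and seat it in the empty pocket of the filter slider: press lightly and turn it until its dogs drop between the lands of the brass seat ring, then press until it clicks fully home with its rim flat on the ring. Touch the filter only with the tongs, squeeze and press it gently (no more than about 25 N), and leave the other filters, the slide box and the lens cleaner where they are. Finally put the tongs back on their rest as you found them and let go.

Things in the scene. Friction and masses are not known exactly. Their poses are not given: they have to be found in the camera images.
- tongs_grip (a point): steel filter tongs lying on their rest; the point is half-way between the two blue finger seats, to be gripped here from above, fingers closing along y. z up, x forward; the spring bow is 84 mm behind. In front each arm turns down into a flat leg, 20 mm wide in x, from 28 mm below to 20 mm above this point. The arms' undersides are 8 mm above it.
- tongs: the tongs, 52 g, origin 36 mm below tongs_grip, same axes. Over the legs' outer faces: 52 mm sprung fully open, 42 mm with the jaws closed on a filter. The spring pushes the legs apart with 4 N (open) to 6 N (closed): a gripper holding the legs at 46 to 49 mm carries the tongs with open jaws. Squeeze above 6 N goes into the filter: 15 to 25 N in all holds it well, 40 N is too hard.
- jaw_lips (a point): point between the two jaws, level with their lips' undersides, right below tongs_grip. Each jaw, below its leg, has a V-shaped lip 4.5 mm high to grip a filter's rim from the side and, above the lip (31.5 mm below tongs_grip), a ledge that bears on the rim's top so that the tongs can press a filter down. Open, the jaws clear a rim by 5 mm each side.
- rest_spot (a point): white plastic rest of the tongs, fixed: where tongs_grip lies, 41 mm above the bench, when the tongs lie on it as found; x as the tongs' x, z up. The jaws stand on its 5 mm base plate and the arms lie on a post 62 mm behind (-x), 49 mm high, with two 10 mm cheeks that leave about 5 mm of play to either side.
- green_center (a point): green filter to be loaded: glass in a black ring mount 20 mm tall, this point half-way up, z up. The knurled rim, 32 mm across and 6 mm thick, has its top 10 mm and its underside 4 mm above this point. Under the rim stand six metal dogs, 60 degrees apart, 4 mm wide and 3 mm high. The body, 25 mm across, reaches 14 mm below the rim, tapers to 22 mm and has a groove.
- green: the green filter, 28 to 49 g; origin at the centre of its underside, z up.
- pocket (a point): empty pocket of the aluminium filter slider, 26 mm hole; the point is on its axis level with the top of its brass seat ring, 47.2 mm above the bench (3.2 mm above the slider's face). z up, x across the slider (54 mm wide, 14 mm thick), y along it away from the housing. Home, green_center lies 4 mm below this point. An amber filter sits 52 mm away at -y, its top 6 mm higher.
- ball_a (a joint): sprung steel ball in the pocket's wall, at +x 7.6 mm below the ring's top, with a twin at -x: m pushed back, 0 free. They stop a filter put in loosely some 7 mm short of home and let it by under a push of 5 to 10 N (25 N is too much). Then its dogs land on the ring, 3 mm short of home, unless they meet gaps; once in the gaps it goes home and the balls snap into its groove.
- illuminator: white illuminator with the slider drawn out, fixed; origin on the bench below the pocket, axes as the pocket's. The brass seat ring has six lands with gaps of 5.6 mm between, 60 degrees apart; it is clamped at any angle, which is not measured, and is found by turning the filter, 60 degrees at most, under 3 to 8 N. The housing, 90 mm high (light port 98 mm), begins 85 mm from the pocket at -y.
- tray_top (a point): grey storage tray, fixed, 70 x 160 x 18 mm; centre of its upper face, z up, y along it. Three wells 28 mm across at y = -50, 0, 50 mm hold the green, red and blue filters in any order with 1.5 mm of play; the filters stand on their dogs, rim tops 9 mm above the face (27 mm above the bench).
- red_center (a point): red filter in the tray, same shape as the green, not to be moved; point half-way up.
- blue_center (a point): blue filter in the tray, same shape as the green, not to be moved; point half-way up.
- slide_box: blue slide box, 90 x 170 x 30 mm, bystander; origin at the centre of its underside.
- lens_cleaner: small clear bottle, 38 mm across, 95 mm tall, bystander; origin at the centre of its underside.
Not all that is in view belongs to the job. Leave any turquoise look-alike of the tongs alone.

How it is judged:
By the outcome, as a careful person would: the job done as asked, in the order asked, and still so for the second after the job is handed in, with the robot touching nothing.
It also fails if it takes over 64 s, if anything falls off the work surface, if the arm or the gripper's body presses on something with over 40 N, if the wrist force passes 120 N, or if a joint passes its speed limit or range.

## Robot

A 6-joint arm with a two-finger parallel gripper is mounted at the origin on the work surface. World frame = base frame: x ahead of the robot, y to its left, z up, the work surface at z = 0. Lengths are in m, angles in rad, forces in N, time in s.
With the tool pointing down it reaches from about 0.35 to 0.975 m from the base axis. Payload 4.9 kg.
Tool frame: the origin (TCP) lies at the very end of the fingers, on their centre line; the grasp point (between the pads) lies ctrl.grip_point_offset behind it (ctrl.grip_point_offset is the distance from the TCP to the grasp point, in m); z points along the fingers, y is the direction in which the jaws open and shut (so a half turn about z gives the same grasp; the last joint's range is limited). The gripper opens to 85 mm and grips with 20 to 120 N. Pads are 22 mm wide; open, the fingers measure 114 mm over their backs; the gripper's body (76 mm by 85 mm) begins 54 mm behind the grasp point. The pads swing forward as they close: fully open they stand 13 mm farther back than shut.
Start: joints at [-1.396, 0.053, 1.613, -0, 1.476, -0.119], TCP at [0.181, -0.598, 0.231] pointing down, gripper open.
Joint ranges: [-3.01, 3.01], [-1.01, 2.22], [0.06, 2.58], [-1.02, 4.17], [0.09, 2.62], [-3.14, 3.14]. Speed limits (rad/s): [2.57, 2.57, 3.14, 3.14, 3.14, 3.14].

## Interface

Orientations are given as a rotation vector (axis times angle).
In Python, from station import ctrl gives the robot as it stands. The module is installed in compiled form; this text tells all that it offers.
- The arm moves only by the shell command python3 -m creep 'ROWS' [FORCE]. ROWS is JSON, a list of rows, each a list of 5 numbers: the closure in counts, from 0 (fully open) to 255 (shut), then the shift along the tool's x, y, z in mm, then the turn about the tool's z in rad. A call has 1 to 12 rows; each row is the pose to reach, as a shift and turn from the pose commanded when the call began, along the tool's axes at that moment; what a row does not reach only later rows make up. A row lasts 1/12 s, in which the tool goes at most 41.7 mm and 7.16 degrees, less where a joint would pass 70% of its speed; a pose out of reach is approached as far as the arm can. A call with a gripper value outside its range is refused whole. The fingers move at their own pace and stop on an object; FORCE is the grip in N (left out, the last holds). Time passes only in rows, so rows that repeat a pose let the fingers close. It gives the time, the measured TCP pose, the force and the opening at its end, in the units of the state.
- ctrl.get_obs(): the state, without advancing time (a new reading comes with each control period).
- ctrl.get_image(name): name is "side" or "top"; returns the picture (480x640x3 uint8, red, green, blue); there is no depth.
- ctrl.calibration(name): a dict with "fx", "fy", "cx", "cy" (pixels), "R" (3x3) and "t" (3): a world point X has camera coordinates R X + t. Camera axes: x right, y down, z forward; pixel columns grow to the right and rows downward; lengths in m; the calibration is good to about 2 mm. A picture is of the moment at which its call begins. calibration takes no time and is no camera call.
- ctrl.finish_job(): hands the job in, once; it reports no verdict.
Trained networks look in the newest picture that a camera, given by its name, has taken for a name from the list of things; names that differ only in an ending like _2 or _b are one class to them, and where a whole thing is asked for, a point or a joint stands for the part that bears it (a point fixed in the world has none). Each returns a list of dicts, best first, with "conf" (0 to 1); they miss things now and then, are a little off and sometimes report something else, mostly with a low value. They report only what shows in the picture. A call takes as long as a camera call. They do not tell look-alikes from the thing itself.
- ctrl.boxes_of(camera, label): "rect" ([left, top, width, height] in pixels, round what is visible of it).
- ctrl.outline_of(camera, label): "mask" (480x640 bool, what is visible of it) and "rect" ([left, top, width, height] in pixels, round what is visible of it).
The state is a dict: "t": time; "q": joint angles; "dq": joint speeds; "effort": joint torques, N m; "tool_pos": TCP position; "tool_rot": TCP orientation; "contact_force": force on the tool from outside, world axes, zero at the start; "wrist_torque": the same for the moment, N m; "opening": finger opening in m.
Only numpy, scipy, OpenCV 4.12 (cv2) and the standard library are available. Lean on these libraries where they do the work, as an engineer would, in place of code of your own. Each camera call takes 0.05 s, during which the arm holds its last target. There are 200 camera calls.

## Working session

There is one attempt and no reset: what is moved stays moved. The work goes in short steps, Python scripts to look and compute and a shell command to move; the robot and the scene stay as the last step left them, time stands still between calls to the robot, and variables do not carry over. Pictures are saved under pics/ and viewed, about 8 in all and at most 12, crops included, and the job is handed in when it is done.

```bash
mkdir -p pics
python3 - <<'E'
from station import ctrl
import cv2,numpy as np
o=ctrl.get_obs();print({k:np.round(v,4).tolist() for k,v in o.items()},ctrl.grip_point_offset)
for c in("top","side"):
    im=ctrl.get_image(c);cv2.imwrite(f"pics/{c}0.png",im[:,:,::-1])
    k=ctrl.calibration(c);print(c,{a:np.round(b,4).tolist() for a,b in k.items()})
    for l in("tongs","green","red","blue","pocket","tongs_grip","rest_spot","illuminator","tray_top","slide_box","lens_cleaner"):
        try: print(l,[(np.round(d["rect"]).tolist(),round(d["conf"],2)) for d in ctrl.boxes_of(c,l)])
        except Exception as e: print(l,e)
E
```

```text
{'t': 0.0, 'q': [-1.396, 0.0534, 1.6143, 0.0, 1.476, -0.119], 'dq': [-0.0005, 0.0002, -0.0002, -0.0006, 0.0002, 0.0015], 'effort': [-0.0002, -39.3682, -37.0175, -0.0001, 0.0071, -0.0], 'tool_pos': [0.1809, -0.5976, 0.2301], 'tool_rot': [-3.1057, -0.4596, 0.0], 'contact_force': [-0.5664, 0.008, 0.1051], 'wrist_torque': [-0.0182, 0.0027, -0.0481], 'opening': 0.0856} 0.0187
top {'fx': 482.2632, 'fy': 482.2632, 'cx': 324.5349, 'cy': 239.0863, 'R': [[-0.0683, -0.9977, 0.0039], [-0.9769, 0.0661, -0.2031], [0.2023, -0.0177, -0.9792]], 't': [0.1044, 0.5971, 0.7781]}
tongs [([167.0, 311.0, 41.0, 70.0], 0.82), ([106.0, 228.0, 53.0, 56.0], 0.68)]
green [([384.0, 291.0, 19.0, 14.0], 0.71)]
red it knows: ball, blue_center, green, green_center, illuminator, jaw_lips, lens_cleaner, pocket, red_center, rest_spot, slide_box, tongs, tongs_grip, tray_top
blue it knows: ball, blue_center, green, green_center, illuminator, jaw_lips, lens_cleaner, pocket, red_center, rest_spot, slide_box, tongs, tongs_grip, tray_top
pocket [([469.0, 218.0, 170.0, 104.0], 0.57)]
tongs_grip [([108.0, 230.0, 51.0, 54.0], 0.9
[... 731 characters left out ...]
ter, green, green_center, illuminator, jaw_lips, lens_cleaner, pocket, red_center, rest_spot, slide_box, tongs, tongs_grip, tray_top
blue it knows: ball, blue_center, green, green_center, illuminator, jaw_lips, lens_cleaner, pocket, red_center, rest_spot, slide_box, tongs, tongs_grip, tray_top
pocket [([332.0, 367.0, 220.0, 111.0], 0.96)]
tongs_grip [([154.0, 195.0, 57.0, 34.0], 0.86), ([224.0, 171.0, 35.0, 27.0], 0.68)]
rest_spot [([144.0, 212.0, 86.0, 36.0], 0.9), ([374.0, 243.0, 28.0, 51.0], 0.42)]
illuminator [([336.0, 365.0, 208.0, 115.0], 0.59)]
tray_top [([252.0, 267.0, 68.0, 82.0], 0.86)]
slide_box [([308.0, 192.0, 81.0, 55.0], 0.86)]
lens_cleaner [([373.0, 242.0, 26.0, 51.0], 0.86)]
```

View pics/top0.png

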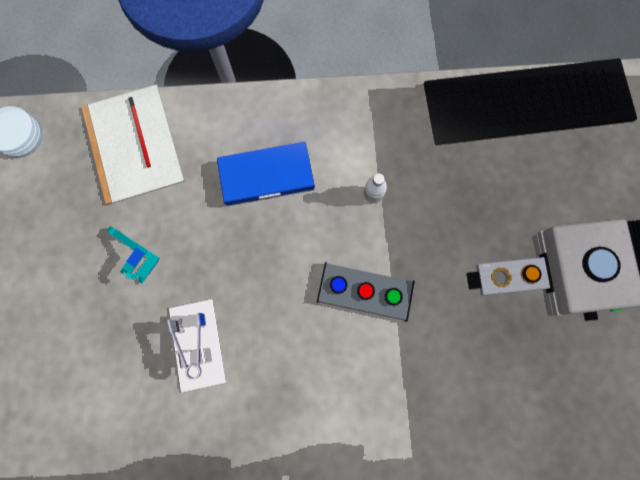

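View pics/side0.png

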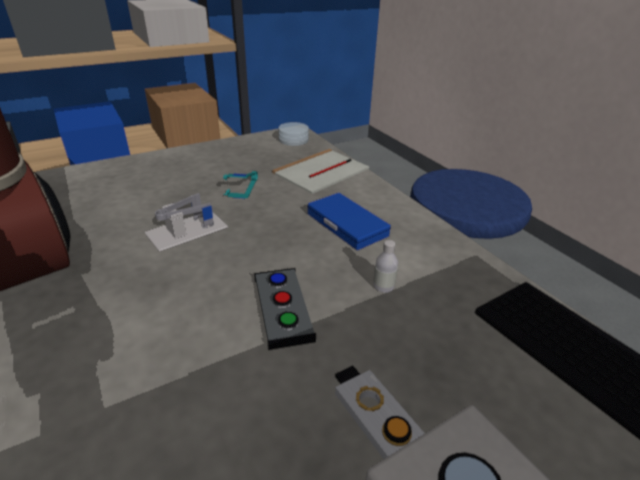

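The steel tongs lie on the white rest: top (190,345), side (185,212). The turquoise look-alike is at top (133,255), side (240,183), and has no rest. The steel pair fits the description. The tray order is blue (339,285), red (366,291), green (394,296). The pocket is at (501,277). I'll check all of these in one enlarged crop.

Run:
```python
import cv2,numpy as np
t=cv2.imread("pics/top0.png");s=cv2.imread("pics/side0.png")
f=lambda im,x,y,w,h:cv2.resize(im[y:y+h,x:x+w],(400,300),interpolation=cv2.INTER_CUBIC)
a=np.vstack([np.hstack([f(t,140,298,120,90),f(t,315,255,100,75)]),np.hstack([f(t,470,240,100,75),f(s,140,185,100,75)])])
cv2.imwrite("pics/crop1.png",a)
```

```text
(no output)
```

View pics/crop1.png

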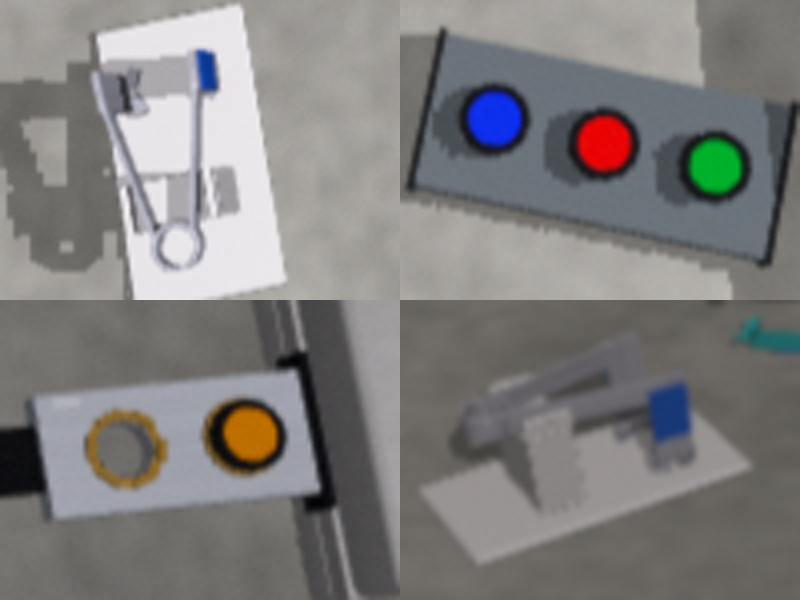

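The crop confirms it: the steel tongs have blue seats at (201,320) and (175,325) and their bow at (193,371). Green is the right-hand filter. The pocket ring is at (501,277), with amber beside it. Next I measure by colour blobs and triangulation.

```bash
cat > h.py <<'E'
import cv2,numpy as np
from scipy.optimize import least_squares
from station import ctrl
K={c:ctrl.calibration(c) for c in("top","side")}
def proj(c,X):
    k=K[c];p=np.array(k["R"])@np.array(X)+np.array(k["t"]);return np.array([k["fx"]*p[0]/p[2]+k["cx"],k["fy"]*p[1]/p[2]+k["cy"]])
def atz(c,uv,z):
    k=K[c];R=np.array(k["R"]);d=R.T@[(uv[0]-k["cx"])/k["fx"],(uv[1]-k["cy"])/k["fy"],1];o=-R.T@np.array(k["t"]);return o+d*(z-o[2])/d[2]
def tri(a,b):
    r=least_squares(lambda X:np.r_[proj("top",X)-a,proj("side",X)-b],[.5,0,.04]);return r.x,np.abs(r.fun).max()
def blob(im,lo,hi,roi,smin=120):
    x,y,w,h=roi;m=cv2.inRange(cv2.cvtColor(im[y:y+h,x:x+w],cv2.COLOR_BGR2HSV),(lo,smin,60),(hi,255,255))
    n,l,s,c=cv2.connectedComponentsWithStats(m);i=1+np.argmax(s[1:,4]);return c[i]+[x,y],s[i].tolist()
E
python3 - <<'E'
from h import *
t=cv2.imread("pics/top0.png");s=cv2.imread("pics/side0.png");np.set_printoptions(precision=4,suppress=True)
for c in K:print(c,-np.array(K[c]["R"]).T@K[c]["t"])
for n,lo,hi,a,b,z in(("green",45,80,(380,280,30,30),(265,305,50,40),.027),("red",0,8,(350,280,30,25),(265,285,40,25),.027),("blue",105,130,(325,270,30,30),(265,268,35,25),.027),
 ("seat",105,130,(190,305,25,30),(195,200,30,30),.041),("amber",8,25,(518,258,30,30),(380,410,40,40),.0532)):
    p,q=blob(t,lo,hi,a),blob(s,lo,hi,b);print(n,p[0],q[0],p[1][4],q[1][4],"tri",*tri(p[0],q[0]),"top",atz("top",p[0],z)[:2],"side",atz("side",q[0],z)[:2])
# brass ring
for c,im,roi in(("top",t,(488,262,27,29)),("side",s,(352,380,36,34))):
    x,y,w,h=roi;hsv=cv2.cvtColor(im[y:y+h,x:x+w],cv2.COLOR_BGR2HSV);m=cv2.inRange(hsv,(10,70,60),(30,255,255))
    pts=cv2.findNonZero(m).reshape(-1,2)+[x,y];e=cv2.fitEllipse(cv2.convexHull(pts.astype(np.float32)));print(c,len(pts),e,atz(c,e[0],.0472))
for uv in((97,33),(240,5),(285,282),(133,300)):print("plate",atz("top",(140+uv[0]*.3,298+uv[1]*.3),.005))
print("bow",atz("top",(193.4,371.5),.061), atz("side",(140+472/4-0,185+(430-300)/4),.058))
m=cv2.inRange(t[255:330,312:418],(90,80,70),(135,125,115))
E
```

```text
top [0.4331 0.0784 0.8827]
side [ 0.2865 -0.4995  0.5143]
green [393.4367 296.0506] [287.9197 318.0219] 158 137 tri [ 0.499  -0.052   0.0244] 0.09203550521192483 top [ 0.4989 -0.0517] side [ 0.4977 -0.0544]
red [365.4435 290.3913] [281.9478 296.7478] 115 115 tri [ 0.5123 -0.0033  0.024 ] 0.1402840993640666 top [ 0.5123 -0.0031] side [ 0.5107 -0.0063]
blue [338.3023 284.1163] [277.4454 277.479 ] 172 119 tri [0.5266 0.0441 0.0246] 0.16316764246488447 top [0.5267 0.0441] side [0.5252 0.0416]
seat [201.4211 318.6842] [206.8496 212.4779] 57 113 tri [0.4816 0.2849 0.0385] 0.1830586242809602 top [0.4817 0.2843] side [0.4802 0.2809]
amber [532.3043 272.9503] [397.3089 427.1433] 161 314 tri [ 0.5202 -0.2929  0.0507] 0.2293083960608442 top [ 0.5203 -0.292 ] side [ 0.5187 -0.294 ]
top 154 ((501.21832275390625, 276.7832946777344), (19.143369674682617, 20.02362823486328), 111.17716217041016) [ 0.5179 -0.2395  0.0472]
side 260 ((369.4879150390625, 397.9534606933594), (23.939786911010742, 28.086055755615234), 108.94757843017578) [ 0.516  -0.2435  0.0472]
plate [0.5069 0.3508 0.005 ]
plate [0.5168 0.2734 0.005 ]
plate [0.3703 0.2529 0.005 ]
plate [0.3667 0.3325 0.005 ]
bow [0.3955 0.294  0.061 ] [0.5545 0.1896 0.058 ]
```

```bash
cat > to.py <<'E'
import sys,numpy as np
from station import ctrl
from scipy.spatial.transform import Rotation as Ro
o=ctrl.get_obs();p=o["tool_pos"];X=Ro.from_rotvec(o["tool_rot"]).as_matrix();th=np.arctan2(X[1,0],X[0,0])
print("t",round(o["t"],2),"tcp",np.round(p,4),"yaw",round(th,4),"tilt",np.round(X[:2,2],4),"F",np.round(o["contact_force"],1),"T",np.round(o["wrist_torque"],2),"open",round(o["opening"],4))
if len(sys.argv)>3:
    a=[float(v) for v in sys.argv[1:]];d=X.T@(np.array(a[:3])-p)*1000
    print("shift mm",np.round(d,1),"turn",round(th-a[3],3))
E
python3 to.py .42 -.2 .2 .133
```

```text
t 1.0 tcp [ 0.181  -0.5982  0.2313] yaw 0.2938 tilt [0. 0.] F [ 0.2 -0.1  0.1] T [ 0.02 -0.04 -0.04] open 0.0852
shift mm [ 344.1 -311.9   31.3] turn 0.161
```

```bash
python3 -m creep '[[0,20,-18,2,0.01],[0,50,-45,5,0.03],[0,80,-73,8,0.05],[0,110,-100,11,0.07],[0,140,-127,14,0.09],[0,170,-154,17,0.11],[0,200,-181,20,0.13],[0,230,-209,22,0.14],[0,260,-236,24,0.16],[0,290,-263,27,0.16],[0,320,-290,30,0.16],[0,344,-312,31,0.161]]'; python3 to.py .4775 .3084 .12 .133
```

```text
t: 2.0
tool_pos: [0.4206, -0.1975, 0.2002]
tool_rot: [-3.134, -0.21, -0.001]
contact_force: [0.6, 0.0, -0.4]
opening: 0.0854
t 2.0 tcp [ 0.4206 -0.1975  0.2002] yaw 0.1338 tilt [0.0006 0.0002] F [ 0.6  0.  -0.4] T [-0.01 -0.   -0.03] open 0.0854
shift mm [ 123.8 -493.7   80.3] turn 0.001
```

```bash
python3 -m creep '[[0,6,-24,2,0],[0,15,-60,6,0],[0,24,-98,12,0],[0,34,-136,20,0],[0,43,-174,28,0],[0,53,-212,34,0],[0,62,-250,40,0],[0,72,-288,46,0],[0,82,-326,52,0],[0,91,-364,58,0],[0,101,-402,64,0],[0,110,-440,70,0]]'; python3 to.py .4775 .3084 .1 .133
```

```text
t: 3.0
tool_pos: [0.4707, 0.253, 0.1303]
tool_rot: [-3.134, -0.209, -0.001]
contact_force: [0.1, -0.8, -1.1]
opening: 0.0849
t 3.0 tcp [0.4707 0.253  0.1303] yaw 0.1333 tilt [0.0009 0.0002] F [ 0.1 -0.8 -1.1] T [ 0.02 -0.06 -0.  ] open 0.0849
shift mm [ 14.1 -54.   30.3] turn 0.0
```

```bash
python3 -m creep '[[0,7,-26,14,0],[0,13,-46,24,0],[0,15,-54,30,0],[0,15,-54,30,0]]'; python3 to.py .4775 .3084 .018 .133
python3 - <<'E'
from h import *
t=ctrl.get_image("top");s=ctrl.get_image("side")
f=lambda im,x,y,w,h:cv2.resize(im[y:y+h,x:x+w,::-1],(400,300),interpolation=cv2.INTER_CUBIC)
cv2.imwrite("pics/a1.png",np.hstack([f(t,110,270,140,105),f(s,120,130,140,105)]))
E
```

```text
t: 3.33
tool_pos: [0.4773, 0.3071, 0.0986]
tool_rot: [3.133, 0.212, -0.004]
contact_force: [-0.6, -0.4, 0.1]
opening: 0.0853
t 3.33 tcp [0.4773 0.3071 0.0986] yaw 0.1351 tilt [-0.0028 -0.0013] F [-0.6 -0.4  0.1] T [ 0.1   0.01 -0.01] open 0.0853
shift mm [ 0.6 -1.3 80.6] turn 0.002
```

View pics/a1.png

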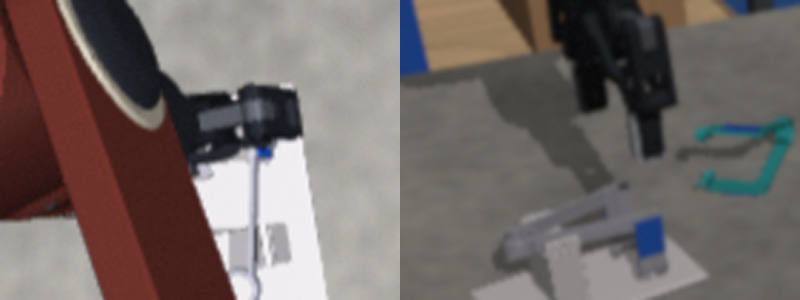

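The open gripper stands over the steel tongs with its fingers either side of the legs (side crop: finger tip (648,150), seat (650,240)). Now I descend.

```bash
python3 -m creep '[[0,0,-1,15,0],[0,0,-1,35,0],[0,0,-1,55,0],[0,0,-1,70,0],[0,0,-1,80,0],[0,0,-1,81,0]]' 20; python3 -m creep '[[60,0,0,0,0],[90,0,0,0,0],[90,0,0,0,0],[90,0,0,0,0],[90,0,0,0,0]]' 20; python3 to.py
```

```text
t: 3.93
tool_pos: [0.4773, 0.3055, 0.0178]
tool_rot: [3.134, 0.206, -0.004]
contact_force: [0.6, -0.3, -0.6]
opening: 0.0849
t: 4.35
tool_pos: [0.4789, 0.3076, 0.0203]
tool_rot: [-3.134, -0.209, -0.003]
contact_force: [-0.2, 0.1, -0.2]
opening: 0.0554
t 4.35 tcp [0.4789 0.3076 0.0203] yaw 0.1329 tilt [0.0016 0.0008] F [-0.2  0.1 -0.2] T [0.03 0.02 0.03] open 0.0554
```

```bash
python3 -m creep '[[100,0,0,0,0],[106,0,0,0,0],[112,0,0,0,0],[112,0,0,0,0],[112,0,0,0,0],[112,0,0,0,0]]' 20; python3 to.py;for i in 1 2 3; do python3 -m creep '[[112,0,0,0,0]]'|grep -v rot; done
```

```text
t: 4.85
tool_pos: [0.4792, 0.3078, 0.0208]
tool_rot: [-3.134, -0.209, -0.003]
contact_force: [0.5, -0.5, 6.0]
opening: 0.0479
t 4.85 tcp [0.4792 0.3078 0.0208] yaw 0.133 tilt [0.0019 0.001 ] F [ 0.5 -0.5  6. ] T [-0.03  0.15  0.01] open 0.0479
t: 4.93
tool_pos: [0.4792, 0.3078, 0.0208]
contact_force: [-1.1, 0.4, 6.5]
opening: 0.0477
t: 5.02
tool_pos: [0.4792, 0.3078, 0.0208]
contact_force: [-1.3, 0.7, 6.0]
opening: 0.0483
t: 5.1
tool_pos: [0.4792, 0.3079, 0.0208]
contact_force: [-0.8, -0.8, 6.5]
opening: 0.048
```

```bash
python3 -m creep '[[112,0,0,-5,0],[112,0,0,-15,0],[112,0,0,-35,0],[112,0,0,-60,0],[112,0,0,-85,0],[112,0,0,-100,0],[112,0,0,-105,0],[112,0,0,-105,0]]'; python3 to.py .46 .1 .125 -.1;  python3 - <<'E'
from h import *
t=ctrl.get_image("top");s=ctrl.get_image("side")
f=lambda im,x,y,w,h:cv2.resize(im[y:y+h,x:x+w,::-1],(400,300),interpolation=cv2.INTER_CUBIC)
cv2.imwrite("pics/a2.png",np.hstack([f(t,100,260,140,105),f(s,120,110,140,105)]))
E
```

```text
t: 5.77
tool_pos: [0.4792, 0.3077, 0.1264]
tool_rot: [-3.133, -0.209, -0.005]
contact_force: [-0.2, 0.2, -1.2]
opening: 0.0477
t 5.77 tcp [0.4792 0.3077 0.1264] yaw 0.1329 tilt [0.0032 0.0015] F [-0.2  0.2 -1.2] T [-0.02  0.01 -0.05] open 0.0477
shift mm [-46.6 203.3   1. ] turn 0.233
```

View pics/a2.png

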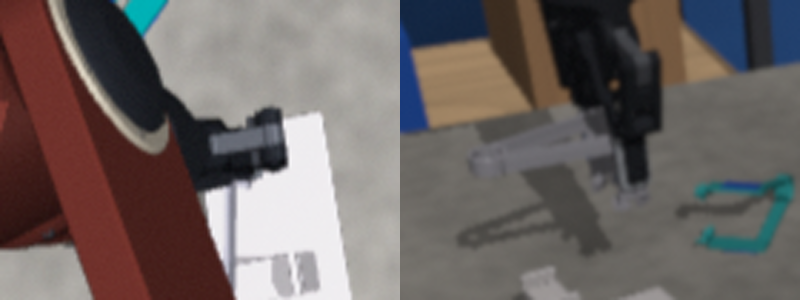

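Tongs are held, clear of the rest and level (bow (490,160), jaws (625,200) in the side crop). Now to the green filter.

```bash
python3 to.py .4995 -.053 .1 -.2
```

```text
t 5.87 tcp [0.4776 0.3069 0.1233] yaw 0.1328 tilt [-0.0014 -0.0007] F [ 0.5 -0.3 -1. ] T [-0.02 -0.04  0.03] open 0.0481
shift mm [-25.9 359.6  23.5] turn 0.333
```

```bash
python3 -m creep '[[112,-1,16,0,0.01],[112,-3,45,0,0.04],[112,-6,80,2,0.08],[112,-9,118,4,0.12],[112,-12,156,7,0.16],[112,-14,194,10,0.20],[112,-17,232,13,0.24],[112,-20,270,16,0.27],[112,-22,306,19,0.30],[112,-25,336,21,0.33],[112,-26,354,23,0.333],[112,-26,360,23.5,0.333]]'; python3 -m creep '[[112,0,0,0,0],[112,0,0,0,0],[112,0,0,0,0]]'>/dev/null; python3 to.py .4995 -.053 .1 -.2;  python3 - <<'E'
from h import *
t=ctrl.get_image("top");s=ctrl.get_image("side")
f=lambda im,x,y,w,h:cv2.resize(im[y:y+h,x:x+w,::-1],(400,400*h//w),interpolation=cv2.INTER_CUBIC)
cv2.imwrite("pics/a3.png",np.hstack([f(t,330,230,120,120),f(s,230,240,120,120)]))
E
```

```text
t: 6.87
tool_pos: [0.4986, -0.0553, 0.0985]
tool_rot: [-3.125, 0.319, 0.006]
contact_force: [-0.8, -1.2, 0.1]
opening: 0.048
t 7.12 tcp [ 0.4997 -0.0519  0.1001] yaw -0.1989 tilt [-0.0013  0.0007] F [-0.   0.  -0.6] T [ 0.02 -0.02  0.  ] open 0.0478
shift mm [0.  1.2 0.1] turn 0.001
```

View pics/a3.png

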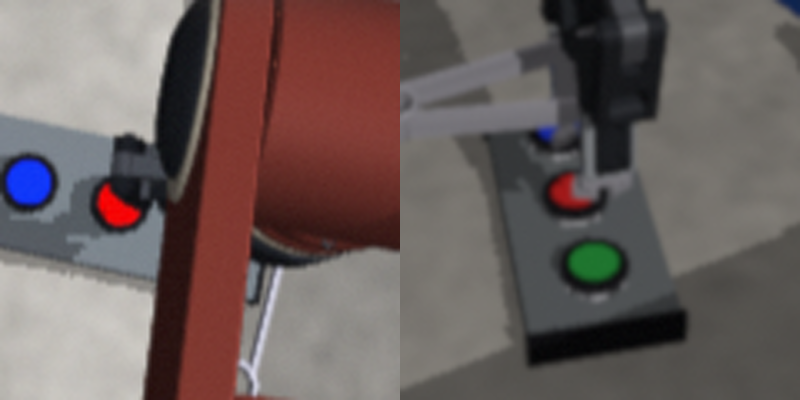

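The side view shows the jaws above the tray, with the near jaw lip at about px (296,294) and green at (288,318). I overlay the expected jaw corners to check the held pose before lowering.

Run:
```python
from h import *
s=ctrl.get_image("side")[:,:,::-1].copy()
x0,y0,w,h,sc=255,220,75,110,7
im=cv2.resize(s[y0:y0+h,x0:x0+w],None,fx=sc,fy=sc,interpolation=cv2.INTER_CUBIC)
o=np.array([.4997,-.0519,.1001+.0202]);c,n=np.cos(-.199),np.sin(-.199);R=np.array([[c,-n,0],[n,c,0],[0,0,1]])
def dr(P,col):
    q=[(proj("side",o+R@np.array(p)/1000)-[x0,y0]+.5)*sc for p in P];cv2.polylines(im,[np.int32(q)],True,col,1)
dr([(10,-24,-28),(-10,-24,-28),(-10,-24,20),(10,-24,20)],(0,255,255))
dr([(10,-24,-36),(-10,-24,-36),(-10,-24,-28),(10,-24,-28)],(255,255,0))
for z,col in((.027,(255,0,255)),):
    a=np.linspace(0,6.28,40);q=[(proj("side",[.4983+.016*np.cos(t),-.053+.016*np.sin(t),z])-[x0,y0]+.5)*sc for t in a];cv2.polylines(im,[np.int32(q)],True,col,1)
cv2.imwrite("pics/a4.png",cv2.resize(im,None,fx=.75,fy=.75))
```

```text
(no output)
```

View pics/a4.png

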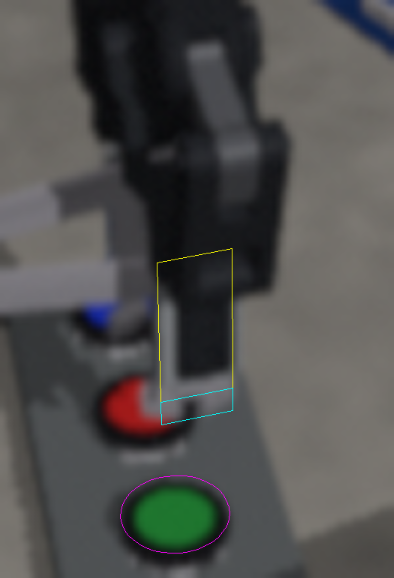

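The overlay agrees within about 1 mm. I lower over green.

```bash
python3 -m creep '[[112,0,1,15,0],[112,0,1,35,0],[112,0,1,50,0],[112,0,1,56,0],[112,0,1,59,0],[112,0,1,60,0],[112,0,1,60,0],[112,0,1,60,0]]'; python3 to.py
```

```text
t: 7.93
tool_pos: [0.5008, -0.0541, 0.0419]
tool_rot: [3.126, -0.314, 0.003]
contact_force: [-0.6, -0.5, -0.7]
opening: 0.0477
t 7.93 tcp [ 0.5008 -0.0541  0.0419] yaw -0.1999 tilt [ 0.0019 -0.0005] F [-0.6 -0.5 -0.7] T [ 0.04 -0.03  0.02] open 0.0477
```

```bash
python3 -m creep '[[112,0,0,0,0],[112,0,0,0.5,0],[112,0,0,0.5,0]]'|grep -v rot; python3 -m creep '[[112,0,0,1,0],[112,0,0,1,0],[112,0,0,1,0]]'|grep -v rot
```

```text
t: 8.18
tool_pos: [0.5002, -0.0541, 0.0408]
contact_force: [-1.1, 0.2, -1.2]
opening: 0.0481
t: 8.43
tool_pos: [0.4999, -0.054, 0.0392]
contact_force: [-1.2, 0.4, -0.5]
opening: 0.048
```

```bash
python3 -m creep '[[118,0,0,0,0],[124,0,0,0,0],[130,0,0,0,0],[136,0,0,0,0],[140,0,0,0,0],[140,0,0,0,0],[140,0,0,0,0],[140,0,0,0,0]]' 20; python3 to.py
```

```text
t: 9.1
tool_pos: [0.5001, -0.0539, 0.0396]
tool_rot: [-3.126, 0.314, -0.001]
contact_force: [-1.1, 1.2, 2.1]
opening: 0.0403
t 9.1 tcp [ 0.5001 -0.0539  0.0396] yaw -0.2002 tilt [0.0003 0.0001] F [-1.1  1.2  2.1] T [0.2  0.14 0.04] open 0.0403
```

```bash
python3 -m creep '[[145,0,0,0,0],[145,0,0,0,0],[145,0,0,0,0]]' 20; python3 -m creep '[[145,0,0,-2,0],[145,0,0,-5,0],[145,0,0,-12,0],[145,0,0,-25,0],[145,0,0,-45,0],[145,0,0,-50,0],[145,0,0,-50,0],[145,0,0,-50,0]]'; python3 to.py
python3 - <<'E'
from h import *
s=ctrl.get_image("side")[:,:,::-1]
cv2.imwrite("pics/a5.png",cv2.resize(s[210:350,210:350],(560,560),interpolation=cv2.INTER_CUBIC))
E
```

```text
t: 9.35
tool_pos: [0.5001, -0.054, 0.0395]
tool_rot: [-3.126, 0.314, -0.001]
contact_force: [-0.9, 1.9, 4.1]
opening: 0.04
t: 10.02
tool_pos: [0.5, -0.0541, 0.0893]
tool_rot: [3.126, -0.314, 0.001]
contact_force: [-0.8, 0.0, -0.7]
opening: 0.0405
t 10.02 tcp [ 0.5    -0.0541  0.0893] yaw -0.2002 tilt [ 0.0006 -0.0003] F [-0.8  0.  -0.7] T [-0.01 -0.04 -0.04] open 0.0405
```

View pics/a5.png

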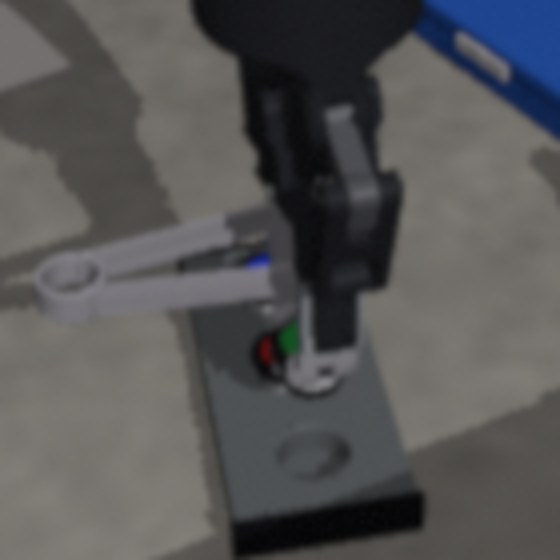

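Green is held in the jaws at (310,360) in the crop, its well (315,455) is empty, and red and blue are still in place. Now over to the pocket.

```bash
python3 to.py .518 -.242 .105 -.2
```

```text
t 10.07 tcp [ 0.4994 -0.0539  0.0885] yaw -0.2003 tilt [-0.001   0.0002] F [-1.  -0.4 -0.2] T [-0.02 -0.07 -0.02] open 0.0405
shift mm [ 55.6 180.6 -16.5] turn -0.0
```

```bash
python3 -m creep '[[145,0,2,-10,0],[145,4,14,-16,0],[145,12,38,-16.5,0],[145,20,64,-16.5,0],[145,28,90,-16.5,0],[145,36,116,-16.5,0],[145,44,142,-16.5,0],[145,51,164,-16.5,0],[145,55,177,-16.5,0],[145,55.6,180.6,-16.5,0],[145,55.6,180.6,-16.5,0],[145,55.6,180.6,-16.5,0]]';python3 -m creep '[[145,0,0,0,0],[145,0,0,0,0],[145,0,0,0,0]]'>/dev/null; python3 to.py .518 -.242 .09 -.2
python3 - <<'E'
from h import *
ctrl.get_image("top")
s=ctrl.get_image("side")[:,:,::-1].copy();cv2.imwrite("pics/s5.png",s)
o=ctrl.get_obs();T=o["tool_pos"];x0,y0,w,h,sc=320,320,100,110,5
im=cv2.resize(s[y0:y0+h,x0:x0+w],None,fx=sc,fy=sc,interpolation=cv2.INTER_CUBIC)
def circ(c,r,z,col):
    q=[(proj("side",[c[0]+r*np.cos(a),c[1]+r*np.sin(a),z])-[x0,y0]+.5)*sc for a in np.linspace(0,6.28,40)];cv2.polylines(im,[np.int32(q)],True,col,1)
circ(T,.016,T[2]+.0202-.0325,(255,0,255));circ(T,.016,T[2]+.0202-.0385,(255,0,255));circ(T,.011,T[2]-.0325,(255,255,0))
circ((.517,-.2415),.013,.0472,(0,255,255))
cv2.imwrite("pics/a6.png",im)
E
```

```text
t: 11.07
tool_pos: [0.5183, -0.2415, 0.1056]
tool_rot: [-3.125, 0.314, 0.001]
contact_force: [-0.6, -0.5, -0.6]
opening: 0.04
t 11.32 tcp [ 0.5185 -0.2411  0.1058] yaw -0.1989 tilt [-0.0001  0.0002] F [ 0.3  0.2 -0.6] T [-0.01 -0.05 -0.01] open 0.04
shift mm [-0.3  1.  15.8] turn 0.001
```

View pics/a6.png

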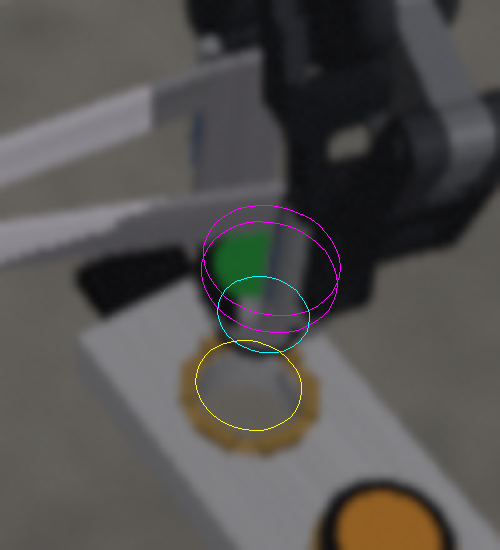

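Green in the jaws appears as predicted (body bottom at about (263,318)). The seat ring is at about (250,393) in this crop, so I shift about 2 mm towards -y and then feel my way down.

```bash
python3 -m creep '[[145,-0.6,2,8,0],[145,-0.6,2,16,0],[145,-0.6,2,22,0],[145,-0.6,2,24,0],[145,-0.6,2,24,0],[145,-0.6,2,24,0]]'|grep -v rot; for i in 1 2 3; do python3 -m creep '[[145,0,0,1,0],[145,0,0,2,0],[145,0,0,2,0]]'|grep -v rot; done
```

```text
t: 11.92
tool_pos: [0.5174, -0.2439, 0.0814]
contact_force: [-0.2, 0.1, -0.5]
opening: 0.0402
t: 12.17
tool_pos: [0.5176, -0.2439, 0.0798]
contact_force: [0.7, 0.1, -1.5]
opening: 0.0405
t: 12.42
tool_pos: [0.5181, -0.2437, 0.0781]
contact_force: [0.7, 1.0, 0.6]
opening: 0.04
t: 12.67
tool_pos: [0.5183, -0.2434, 0.0764]
contact_force: [1.7, 5.1, 3.8]
opening: 0.0403
```

```bash
python3 -m creep '[[145,0,-1,0,0],[145,0,-1,0,0],[145,0,-1,0,0]]'|grep -v rot; for i in 1 2; do python3 -m creep '[[145,0,0,1,0],[145,0,0,1.5,0],[145,0,0,1.5,0]]'|grep -v rot; done
```

```text
t: 12.92
tool_pos: [0.5182, -0.2431, 0.0761]
contact_force: [2.6, 3.5, 3.6]
opening: 0.0402
t: 13.17
tool_pos: [0.5182, -0.2428, 0.0743]
contact_force: [3.4, 3.1, 1.5]
opening: 0.0401
t: 13.42
tool_pos: [0.5184, -0.2427, 0.0731]
contact_force: [3.6, 4.1, 4.4]
opening: 0.0401
```

```bash
python3 -m creep '[[145,0.5,-0.9,0,0],[145,0.5,-0.9,0,0],[145,0.5,-0.9,0,0]]'|grep -v rot; for i in 1 2 3; do python3 -m creep '[[145,0,0,0.7,0],[145,0,0,1,0],[145,0,0,1,0]]'|grep -v rot; done
```

```text
t: 13.67
tool_pos: [0.5185, -0.2424, 0.0728]
contact_force: [4.0, 1.1, 2.7]
opening: 0.0401
t: 13.92
tool_pos: [0.5186, -0.2423, 0.0717]
contact_force: [4.4, 1.5, 1.4]
opening: 0.0399
t: 14.17
tool_pos: [0.5185, -0.2422, 0.0706]
contact_force: [3.5, 1.7, 1.2]
opening: 0.0399
t: 14.42
tool_pos: [0.5185, -0.2422, 0.0698]
contact_force: [4.8, 0.6, 2.3]
opening: 0.0401
```

```bash
python3 -m creep '[[145,1,-0.3,0,0],[145,1,-0.3,0,0],[145,1,-0.3,0,0]]'|grep -v rot; for i in 1 2 3; do python3 -m creep '[[145,0,0,0.7,0],[145,0,0,1,0],[145,0,0,1,0]]'|grep -v rot; done
```

```text
t: 14.67
tool_pos: [0.519, -0.2422, 0.0696]
contact_force: [2.5, 0.6, 2.7]
opening: 0.0403
t: 14.92
tool_pos: [0.519, -0.2422, 0.0687]
contact_force: [0.1, -0.8, 4.0]
opening: 0.04
t: 15.17
tool_pos: [0.5192, -0.2422, 0.0686]
contact_force: [-1.1, 0.9, 8.0]
opening: 0.0403
t: 15.42
tool_pos: [0.5193, -0.2423, 0.0685]
contact_force: [-2.4, 1.9, 13.0]
opening: 0.0401
```

Contact is at z≈0.0685, about 3 mm short of home, so the balls are passed and the dogs are on the ring. I ease to about 5 N and turn.

```bash
python3 -m creep '[[145,0,0,-1,0],[145,0,0,-1.4,0],[145,0,0,-1.4,0]]'|grep -v rot; for i in 1 2; do python3 -m creep '[[145,0,0,0,0.03],[145,0,0,0,0.06],[145,0,0,0,0.09],[145,0,0,0,0.12],[145,0,0,0,0.12]]'; done
```

```text
t: 15.67
tool_pos: [0.5192, -0.2422, 0.0687]
contact_force: [-1.1, -0.4, 6.8]
opening: 0.04
t: 16.08
tool_pos: [0.5194, -0.2424, 0.0685]
tool_rot: [3.1, -0.502, -0.0]
contact_force: [0.2, -0.9, 4.4]
opening: 0.0402
t: 16.5
tool_pos: [0.519, -0.2418, 0.0672]
tool_rot: [-3.065, 0.687, 0.001]
contact_force: [3.1, -0.7, -1.6]
opening: 0.0399
```

```bash
for i in 1 2 3; do python3 -m creep '[[145,0,0,0.5,0],[145,0,0,1,0],[145,0,0,1,0]]'|grep -v rot; done; python3 to.py
```

```text
t: 16.75
tool_pos: [0.5189, -0.2417, 0.0664]
contact_force: [1.7, 0.2, -1.3]
opening: 0.0403
t: 17.0
tool_pos: [0.5191, -0.2418, 0.0659]
contact_force: [1.4, 0.4, -1.0]
opening: 0.0399
t: 17.25
tool_pos: [0.5192, -0.2419, 0.0658]
contact_force: [-2.9, 1.8, 4.6]
opening: 0.0401
t 17.25 tcp [ 0.5192 -0.2419  0.0658] yaw -0.4401 tilt [-0.0009  0.0005] F [-2.9  1.8  4.6] T [ 0.34  0.43 -0.03] open 0.0401
```

```bash
for i in 1 2; do python3 -m creep '[[145,0,0,0.5,0],[145,0,0,1,0],[145,0,0,1,0],[145,0,0,1,0]]'|grep -v rot; done; python3 -m creep '[[145,0,0,0.5,0],[145,0,0,0.5,0],[145,0,0,0.5,0]]'|grep -v rot
```

```text
t: 17.58
tool_pos: [0.5193, -0.242, 0.0657]
contact_force: [-5.2, 3.6, 9.1]
opening: 0.04
t: 17.92
tool_pos: [0.5194, -0.242, 0.0656]
contact_force: [-8.1, 4.2, 14.1]
opening: 0.0402
t: 18.17
tool_pos: [0.5195, -0.2421, 0.0656]
contact_force: [-7.8, 4.8, 16.5]
opening: 0.0402
```

```bash
python3 -m creep '[[145,-0.8,0,0,0],[145,-1.5,-0.2,0,0],[145,-1.5,-0.2,0.3,0],[145,-1.5,-0.2,0.3,0]]'|grep -v rot; python3 -m creep '[[145,0,0,-1.5,0],[145,0,0,-3,0],[145,0,0,-3.6,0],[145,0,0,-3.6,0]]'|grep -v rot;  python3 to.py
python3 - <<'E'
from h import *
s=ctrl.get_image("side")[:,:,::-1]
cv2.imwrite("pics/a7.png",cv2.resize(s[340:450,310:430],(720,660),interpolation=cv2.INTER_CUBIC)[:600])
E
```

```text
t: 18.5
tool_pos: [0.5193, -0.242, 0.0656]
contact_force: [-3.8, 3.0, 13.5]
opening: 0.0401
t: 18.83
tool_pos: [0.5188, -0.2416, 0.0659]
contact_force: [3.1, -2.1, -0.6]
opening: 0.0401
t 18.83 tcp [ 0.5188 -0.2416  0.0659] yaw -0.4403 tilt [ 0.0018 -0.0009] F [ 3.1 -2.1 -0.6] T [-0.25 -0.71  0.01] open 0.0401
```

View pics/a7.png

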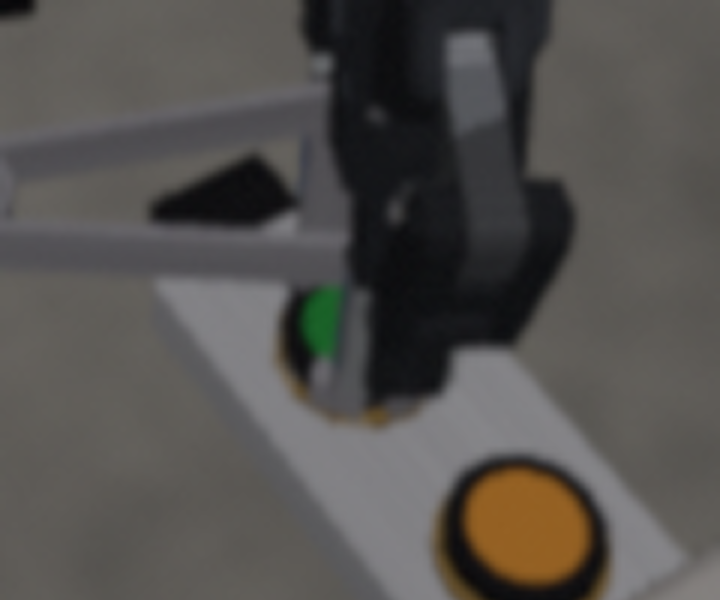

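The filter sits flat in the ring, with brass showing evenly around the rim at (350,400); amber is undisturbed. I open to the carrying width and lift off.

```bash
python3 -m creep '[[145,0.7,0,0.3,0],[139,0.7,0,0.3,0],[133,0.7,0,0.3,0],[127,0.7,0,0.3,0],[121,0.7,0,0.3,0],[116,0.7,0,0.3,0],[112,0.7,0,0.3,0],[112,0.7,0,0.3,0],[112,0.7,0,0.3,0]]' 20; python3 to.py
```

```text
t: 19.63
tool_pos: [0.5186, -0.2414, 0.0655]
tool_rot: [-3.066, 0.686, 0.001]
contact_force: [0.4, 0.4, -1.1]
opening: 0.0483
t 19.63 tcp [ 0.5186 -0.2414  0.0655] yaw -0.4402 tilt [-0.0006  0.0003] F [ 0.4  0.4 -1.1] T [ 0.03 -0.02 -0.05] open 0.0483
```

```bash
python3 -m creep '[[112,0,0,-2,0],[112,0,0,-5,0],[112,0,0,-12,0],[112,0,0,-25,0],[112,0,0,-45,0],[112,0,0,-60,0],[112,0,0,-65,0]]'|grep -v rot; python3 to.py .4792 .3077 .125 .133
```

```text
t: 20.22
tool_pos: [0.5207, -0.2427, 0.1354]
contact_force: [0.5, 0.4, 0.5]
opening: 0.0484
t 20.22 tcp [ 0.5207 -0.2427  0.1354] yaw -0.4402 tilt [ 0.0056 -0.0035] F [0.5 0.4 0.5] T [ 0.02  0.02 -0.  ] open 0.0484
shift mm [-272.2 -480.3    8.2] turn -0.573
```

```bash
python3 -m creep '[[112,-10,-18,0,-0.02],[112,-27,-48,1,-0.06],[112,-45,-80,1,-0.11],[112,-63,-112,2,-0.16],[112,-81,-144,2,-0.21],[112,-99,-176,3,-0.26],[112,-117,-208,4,-0.31],[112,-135,-240,4,-0.36],[112,-153,-272,5,-0.41],[112,-171,-302,5,-0.46],[112,-185,-326,6,-0.51],[112,-193,-340,6,-0.55]]'|grep -v rot; python3 -m creep '[[112,0,0,0,0],[112,0,0,0,0]]'|grep -v rot; python3 to.py .4792 .3077 .125 .133;python3 - <<'E'
from h import *
f=lambda im,x,y,w,h:cv2.resize(im[y:y+h,x:x+w,::-1],(400,400*h//w),interpolation=cv2.INTER_CUBIC)
t=ctrl.get_image("top");s=ctrl.get_image("side")
cv2.imwrite("pics/a8.png",np.hstack([f(t,470,235,80,80),f(s,340,370,80,80)]))
np.set_printoptions(precision=4,suppress=True)
g=[blob(np.ascontiguousarray(i[:,:,::-1]),45,80,r) for i,r in((t,(480,255,40,45)),(s,(345,370,50,45)))]
print(g,tri(g[0][0],g[1][0]));
for n,lo,hi,a,b in (("red",0,8,(350,280,30,25),(265,285,40,25)),("blue",105,130,(325,270,30,30),(265,268,35,25)),("amber",8,25,(518,258,30,30),(380,410,40,40))):
    p=[blob(np.ascontiguousarray(i[:,:,::-1]),lo,hi,r)[0] for i,r in((t,a),(s,b))];print(n,tri(*p))
E
```

```text
t: 21.22
tool_pos: [0.4884, 0.1511, 0.1251]
contact_force: [0.9, 0.7, -0.8]
opening: 0.0482
t: 21.38
tool_pos: [0.489, 0.1488, 0.125]
contact_force: [0.0, 0.8, 0.1]
opening: 0.0478
t 21.38 tcp [0.489  0.1488 0.125 ] yaw 0.1111 tilt [ 0.0003 -0.0004] F [0.  0.8 0.1] T [-0.03 -0.03 -0.03] open 0.0478
shift mm [ 7.90e+00 -1.59e+02 -1.00e-01] turn -0.022
[(array([502.5395, 276.2632]), [16, 15, 14, 14, 152]), (array([369.9174, 393.8394]), [16, 17, 18, 15, 218])] (array([ 0.5183, -0.2406,  0.0504]), np.float64(0.030600572245532476))
red (array([ 0.5126, -0.0036,  0.0243]), np.float64(0.016833904778991382))
blue (array([0.5267, 0.0443, 0.0245]), np.float64(0.13029188349776177))
amber (array([ 0.5203, -0.2929,  0.0504]), np.float64(0.1963738369296948))
```

View pics/a8.png

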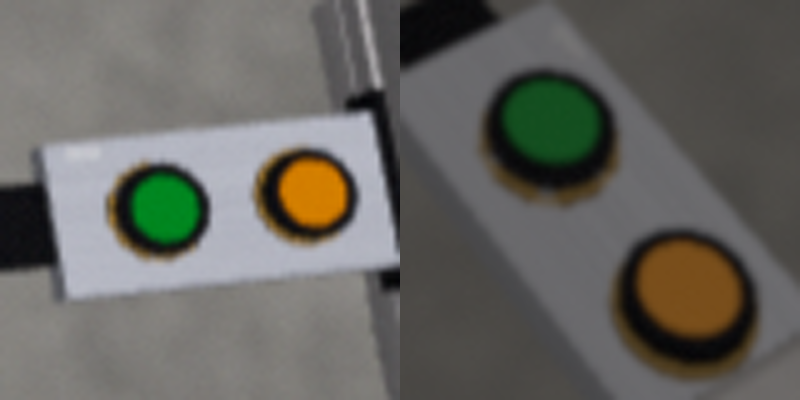

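Green triangulates to z 0.0504, identical to the amber filter that sits home, and it looks flat; red, blue and amber are unmoved. I return the tongs.

```bash
python3 -m creep '[[112,1,-15,0,-0.01],[112,3,-45,0,-0.022],[112,5,-80,0,-0.022],[112,6,-115,0,-0.022],[112,7.5,-142,0,-0.022],[112,8,-155,0,-0.022],[112,8,-159,0,-0.022],[112,8,-159,0,-0.022],[112,8,-159,0,-0.022],[112,8,-159,0,-0.022]]'|grep -v rot; python3 to.py .4792 .3077 .03 .133
```

```text
t: 22.32
tool_pos: [0.4799, 0.3057, 0.1246]
contact_force: [-0.5, -1.2, -0.7]
opening: 0.048
t 22.32 tcp [0.4799 0.3057 0.1246] yaw 0.1299 tilt [-0.0002 -0.0006] F [-0.5 -1.2 -0.7] T [-0.   -0.01  0.03] open 0.048
shift mm [-0.5 -2.1 94.6] turn -0.003
```

```bash
python3 -m creep '[[112,-0.5,-1,15,-0.003],[112,-0.5,-1.5,40,-0.003],[112,-0.5,-1.5,65,-0.003],[112,-0.5,-1.5,82,-0.003],[112,-0.5,-1.5,92,-0.003],[112,-0.5,-1.5,94,-0.003],[112,-0.5,-1.5,94.5,-0.003],[112,-0.5,-1.5,94.5,-0.003],[112,-0.5,-1.5,94.5,-0.003]]'|grep -v rot; python3 to.py .4792 .3077 .022 .133
```

```text
t: 23.07
tool_pos: [0.4802, 0.309, 0.0319]
contact_force: [-0.3, 0.3, -1.2]
opening: 0.0482
t 23.07 tcp [0.4802 0.309  0.0319] yaw 0.1345 tilt [0.0027 0.0012] F [-0.3  0.3 -1.2] T [ 0.04 -0.01 -0.  ] open 0.0482
shift mm [-1.2  1.2  9.9] turn 0.002
```

```bash
python3 -m creep '[[112,-1,1,3,0],[112,-1,1,6,0],[112,-1,1,7,0],[112,-1,1,7,0]]'|grep -v rot; for i in 1 2 3; do python3 -m creep '[[112,0,0,0.5,0],[112,0,0,1,0],[112,0,0,1,0]]'|grep -v rot; done
```

```text
t: 23.4
tool_pos: [0.4778, 0.3074, 0.0229]
contact_force: [0.4, 0.1, -1.2]
opening: 0.0479
t: 23.65
tool_pos: [0.478, 0.3075, 0.0221]
contact_force: [0.7, 0.1, -1.0]
opening: 0.0478
t: 23.9
tool_pos: [0.478, 0.3075, 0.0211]
contact_force: [-0.3, -0.4, -0.5]
opening: 0.0479
t: 24.15
tool_pos: [0.4783, 0.3076, 0.0208]
contact_force: [-1.4, -0.2, 4.6]
opening: 0.0479
```

Contact is at z 0.0208, the same height as when I picked them up. I release slowly.

```bash
python3 -m creep '[[112,0,0,-0.7,0],[108,0,0,-0.7,0],[104,0,0,-0.7,0],[100,0,0,-0.7,0],[95,0,0,-0.7,0],[85,0,0,-0.7,0],[60,0,0,-0.7,0],[20,0,0,-0.7,0],[0,0,0,-0.7,0],[0,0,0,-0.7,0],[0,0,0,-0.7,0],[0,0,0,-0.7,0]]' 20|grep -v rot; python3 -m creep '[[0,0,0,-3,0],[0,0,0,-12,0],[0,0,0,-30,0],[0,0,0,-60,0],[0,0,0,-95,0],[0,0,0,-125,0],[0,-20,20,-145,0],[0,-40,50,-155,0],[0,-60,85,-160,0],[0,-80,120,-160,0],[0,-85,135,-160,0],[0,-85,140,-160,0]]'|grep -v rot; python3 -m creep '[[0,0,20,0,0],[0,0,50,0,0],[0,0,80,0,0],[0,0,100,0,0],[0,0,105,0,0],[0,0,105,0,0]]'|grep -v rot
python3 - <<'E'
from h import *
np.set_printoptions(precision=4,suppress=True)
t=ctrl.get_image("top")[:,:,::-1].copy();s=ctrl.get_image("side")[:,:,::-1].copy()
f=lambda im,x,y,w,h:cv2.resize(im[y:y+h,x:x+w],(400,400*h//w),interpolation=cv2.INTER_CUBIC)
cv2.imwrite("pics/a9.png",np.hstack([f(t,140,298,120,90),f(s,140,175,120,90)]))
p,q=blob(t,105,130,(190,305,25,30))[0],blob(s,105,130,(195,200,30,30))[0];print("seat",p,q,tri(p,q))
E
```

```text
t: 25.15
tool_pos: [0.4781, 0.3075, 0.0209]
contact_force: [0.4, 0.4, -0.8]
opening: 0.0852
t: 26.15
tool_pos: [0.4121, 0.1555, 0.1819]
contact_force: [-0.6, 0.5, -0.2]
opening: 0.0855
t: 26.65
tool_pos: [0.4274, 0.0528, 0.1815]
contact_force: [0.8, 0.2, 0.6]
opening: 0.0852
seat [202.3704 319.2593] [206.5304 213.087 ] (array([0.4804, 0.2834, 0.0382]), np.float64(0.21976979346723624))
```

View pics/a9.png

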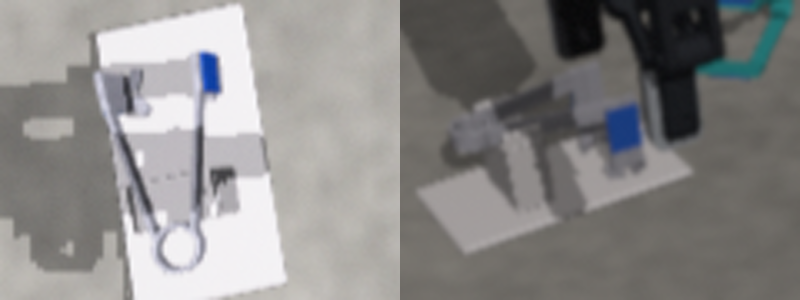

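The tongs are back on the rest: bow at (180,245) and seat at (208,73) in the top crop, within about 2 mm of where I found them. The gripper is open and clear. I hand in.

```bash
python3 -c "
from station import ctrl
print(ctrl.finish_job())"
```

```text
the job is handed in; nothing more can be done
None
```

I seated the green filter in the pocket with the tongs, put the tongs back on their rest and let go. The job was handed in at about 27 s of the 64 s allowed.

- **Seating:** The dogs landed on the ring about 3 mm short of home. They dropped into the gaps after about 0.24 rad of turn under 4–7 N. I then pressed to about 16.5 N, with up to about 9 N sideways. That sideways load I partly relieved by shifting. The squeeze was set to 20 N throughout.
- **Filter check:** After release, green triangulated to z 0.0504 m, the same as the amber filter that sits home. Its rim looked flat on the ring. I did not read the ball joints directly, so the final click is inferred from the 2.9 mm drop and the matching height.
- **Other filters:** Red, blue and amber measured within 0.4 mm of where they started. I did not re-measure the slide box and lens cleaner; nothing went near them.
- **Tongs:** They lie on the rest in the last picture, with the blue seat within about 2 mm of its original spot. The gripper is open and clear.
- **Disagreements:** The two cameras differed by 2–4 mm in absolute position. I handled that by measuring relative to the filter and pocket and by feeling the contact on the way down. The closed grip read 40 mm rather than the stated 42 mm, but the filter held securely.

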